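# Present the labelled horn sample in the press-to-light viewer

### The job

One of the three glass horn samples is labelled: it has a frosted end, marked by one cut-off corner. Pick it up by its long edges, lay it on the sloping bed of the viewer with the frosted end at the top and the label up, slide it down under the lips until it has pressed the spring foot fully home, without forcing the glass, and leave the other two plates alone. The lamp burns only while the foot is held down, so finish still gripping the plate by its edges and holding it there; do not let go.

Things in the scene. Friction and masses are not known exactly. Their poses are not given: they have to be found in the camera images.
- sample_plate: labelled glass sample plate, 110 long x 44 wide x 8 mm thick, 90 g, a slip of brown horn sealed in it. Origin: centre of its underside; x along its length towards the frosted end, z out of the label face (up as it lies). The last 28 mm at +x are frosted; of all its corners only the one at +x, -y is cut off (11 mm), the right-hand one seen with the label up and the frosted end away
- label (a point): centre of the frosted patch of the labelled plate, on its upper face: 41 mm from the plate's centre along its x, 8 mm above its underside
- plain_plate_a: unlabelled glass plate with horn, same 110 x 44 x 8 mm, all corners square, no frosted end; origin at the centre of its underside, x along its length
- plain_plate_b: a second unlabelled plate, the same as plain_plate_a
- viewer: grey press-to-light viewer, fixed to the bench; foot plate 150 x 100 mm, origin at its centre on the bench, x ahead (from the low to the high end of its bed), z up. Its lamp box is 38 mm wide, raked 30 degrees, 95 mm high at the far end; its low end faces the robot
- bed (a point): middle of the bed's low end, on the bed surface 42 mm above the bench, at the face of the free spring foot: x up the 30 degree slope, y across, z square off the bed. Bed from x = 0 to 104 mm. Side rails 48 mm apart, 12 mm high, up to x = 24 mm, then flared to 36 mm; lips over them 12 mm above the bed, 36 mm apart, up to x = 19 mm. Above that the sides are open
- foot (a joint): spring foot across the low end of the bed, moved by the end of the plate: 0 free, 0.010 m pressed fully home down the slope (bed -x). Spring force 1.4 N at first, 5.4 N when home; it pushes the plate back when let go

How it is judged (in metres and radians):
On the way:
1. the labelled plate is gripped and lifted clear of the bench (height (world z) of sample_plate above 0.05 m and contact force between the fingers and sample_plate above 1 N), for 0.2 s.
At the end, for the whole second after the job is handed in: The labelled plate lies square in the guides (7 mm, 0.13 rad), label up, frosted end at the top; its lower end holds the spring foot at least 7.5 of its 10 mm down; the fingers still grip its edges, at most 30 mm below or 50 mm above its middle (value of joint foot above 0.0075 m and contact force between sample_plate and viewer above 1 N and x of label in the frame of bed between 0.076 and 0.096 m and y of label in the frame of bed between -0.007 and 0.007 m and z of label in the frame of bed between 0.003 and 0.016 m and angle between the x axis of sample_plate and the x axis of bed, either way round below 0.13 rad and angle between sample_plate's own z axis and vertical below 0.75 rad and contact force between the fingers and sample_plate above 2 N and x of the grasp point in the frame of sample_plate between -0.03 and 0.05 m and y of the grasp point in the frame of sample_plate between -0.015 and 0.015 m); the arm keeps its last pose, push and grip.
It fails at once if an unlabelled plate is moved more than 30 mm (distance of any of plain_plate_a, plain_plate_b from where it was at the start of the episode above 0.03 m).
It fails at once if the glass is forced: more than 60 N between plate and viewer (contact force between sample_plate and viewer above 60 N).
It also fails if it takes over 42 s, if anything falls off the work surface, if the arm or the gripper's body presses on something with over 40 N, if the wrist force passes 120 N, or if a joint passes its speed limit or range.

### The arm

A 6-joint arm with a two-finger parallel gripper is mounted at the origin on a cart in front of the work surface, level with it; the furniture and walls round the work are solid. World frame = base frame: x ahead of the robot, y to its left, z up, the work surface at z = 0. Lengths are in mm, angles in rad, forces in N, time in s.
With the tool pointing down it reaches from about 350 to 875 mm from the base axis. Payload 4.2 kg.
Tool frame: the origin (TCP) lies at the very end of the fingers, on their centre line; the grasp point (between the pads) lies 19 mm behind it; z points along the fingers, y is the line along which they close (so a half turn about z gives the same grasp; the last joint's range is limited). The gripper opens to 85 mm and grips with 20 to 120 N. Pads are 22 mm wide; open, the fingers measure 114 mm over their backs; the gripper's body (76 mm by 85 mm) begins 54 mm behind the grasp point. The pads swing forward as they close: fully open they stand 13 mm farther back than shut.
Start: joints at [1.381, 0.385, 0.008, 0, -1.194, -0.259], TCP at [271.144, 563.099, 231.312] pointing down, gripper open.
Joint ranges: [-3.14, 3.14], [-1.21, 2.06], [-1.07, 1.41], [-3.16, 2.05], [-2.99, -0.16], [-3.1, 3.1]. Speed limits (rad/s): [2.79, 2.79, 3.14, 3.14, 3.14, 3.14].

### API

Orientations are given as a unit quaternion [x, y, z, w].
In Python, from bench import arm, viewer gives the robot as it stands. The module is installed in compiled form; this text tells all that it offers.
- The arm moves only by the shell command python3 -m jog [OPENING], which reads ROWS from standard input. ROWS is a JSON list of rows, 1 to 10 of them, each an object with the fields d (a list: dx, dy, dz in mm), turn_vec (a list: a rotation vector rx, ry, rz in rad); a field left out counts as zero; each row is the pose to reach, as a shift and turn from the pose commanded when the command began, along the tool's axes at that moment; what a row does not reach only later rows make up. A row lasts 1/10 s, in which the tool goes at most 50 mm and 0.15 rad, less where a joint would pass 70% of its speed; a pose out of reach is approached as far as the arm can. OPENING is the finger opening in mm, set as the command begins (- or left out keeps the last). The fingers move at their own pace and stop on an object; the grip force is fixed at half the most. Time passes only in rows, so rows that do not move let the fingers close. It prints the time, the measured TCP pose, the force, the opening and the grip force at its end. Input that does not fit is refused with a message, and nothing moves.
- arm.read_state(): the state, without advancing time (a new reading comes with each control period).
- viewer.get_image(name): name is "side" or "top" or "wrist"; returns (picture, depth): 480x640x3 uint8, blue, green, red; 480x640 float32, mm along the optical axis (not along the pixel's ray), 0 where there is no reading.
- viewer.get_calibration(name): a dict with "K" (3x3 intrinsics, pixels), "rvec" (rotation vector, rad) and "tvec" (3), from world to camera coordinates, as OpenCV has them. Camera axes: x right, y down, z forward; pixel columns grow to the right and rows downward; lengths in mm; the calibration is good to about 2 mm. The wrist camera is an equidistant fisheye: a pixel r from the principal point sees the ray r / f radians off the axis. A picture is of the moment at which its call begins: read the wrist's pose just before it. get_calibration takes no time and is no camera call; for the wrist camera it gives the pose at the moment of the call.
- arm.job_done(): hands the job in; it is judged then, once.
The state is a dict: "clock": time; "joints": joint angles; "joint_vel": joint speeds; "joint_efforts": joint torques, N m; "position": TCP position; "ee_rot": TCP orientation; "contact_force": force on the tool from outside, world axes, zero at the start; "wrist_torque": the same for the moment, N m; "gripper_width": finger opening in mm; "grasp_force": force on a finger pad.
Only numpy, scipy, OpenCV 4.12 (cv2) and the standard library are available. Lean on these libraries where they do the work, as an engineer would, in place of code of your own. Each camera call takes 0.05 s, during which the arm holds its last target. There are 200 camera calls.

## Working session

There is one attempt and no reset: what is moved stays moved. The work goes in short steps, Python scripts to look and compute and a shell command to move; the robot and the scene stay as the last step left them, time stands still between calls to the robot, and variables do not carry over. Pictures are saved under pics/ and viewed, at most 10 in all, crops included, and the job is handed in when it is done.

```bash
mkdir -p pics; cat > h.py <<'E'
import numpy as np, cv2
from scipy.spatial.transform import Rotation as R
from bench import arm, viewer
def cam(n):
    s=arm.read_state(); c=viewer.get_calibration(n); im,d=viewer.get_image(n)
    return im,d,np.array(c["K"]),cv2.Rodrigues(np.array(c["rvec"],float))[0],np.array(c["tvec"],float).ravel()
def ray(K,Rm,t,u,v,fish=False):
    x=(u-K[0,2])/K[0,0]; y=(v-K[1,2])/K[1,1]
    if fish:
        r=np.hypot(x,y); k=np.sin(r)/max(r,1e-9); p=np.array([x*k,y*k,np.cos(r)])
    else: p=np.array([x,y,1.])
    return -Rm.T@t, Rm.T@p
def onz(K,Rm,t,u,v,z,fish=False):
    o,d=ray(K,Rm,t,u,v,fish); return o+d*(z-o[2])/d[2]
E
python3 - <<'E'
from h import *
for n in("side","top","wrist"):
    im,d,K,Rm,t=cam(n); cv2.imwrite(f"pics/{n}0.png",im); np.savez(f"{n}0.npz",im=im,d=d,K=K,R=Rm,t=t)
    print(n,K[0,0],K[0,2],K[1,2],(-Rm.T@t).round(),Rm[2].round(2),(d>0).mean())
print(arm.read_state())
E
```

```text
side 472.67068090546076 323.111112728848 240.32764557529302 [820. 600. 572.] [-0.35 -0.7  -0.63] 0.9552376302083333
top 551.0978391273505 322.73134903821546 238.86514373707584 [ 477.   -2. 1031.] [ 0.03  0.01 -1.  ] 0.995869140625
wrist 371.64829954431775 320.19361969806073 237.40167838003228 [344. 528. 373.] [-0.28  0.14 -0.95] 0.9960188802083333
{'clock': 0.15, 'joints': array([ 1.38059138e+00,  3.85378673e-01,  6.96629046e-03, -3.63622458e-04,
       -1.19399862e+00, -2.58563100e-01]), 'joint_vel': array([-1.23253419e-04, -2.31466910e-03,  3.99613338e-03,  2.66663839e-03,
       -4.08100729e-04, -6.14448676e-05]), 'joint_efforts': array([-6.93609145e-04, -3.92678189e+01,  1.88581717e+01,  4.18862164e+00,
       -3.39558581e-03,  1.52477785e-06]), 'position': array([270.97528193, 562.72593464, 230.48229941]), 'ee_rot': array([ 9.74916102e-01, -2.22571144e-01, -1.41315347e-04,  8.12639793e-04]), 'contact_force': array([-0.29799284,  0.43105408,  0.10672563]), 'wrist_torque': array([ 0.02167871,  0.05366691, -0.00641782]), 'grasp_force': 0.0, 'gripper_width': 85.11744482592437}
```

View pics/top0.png

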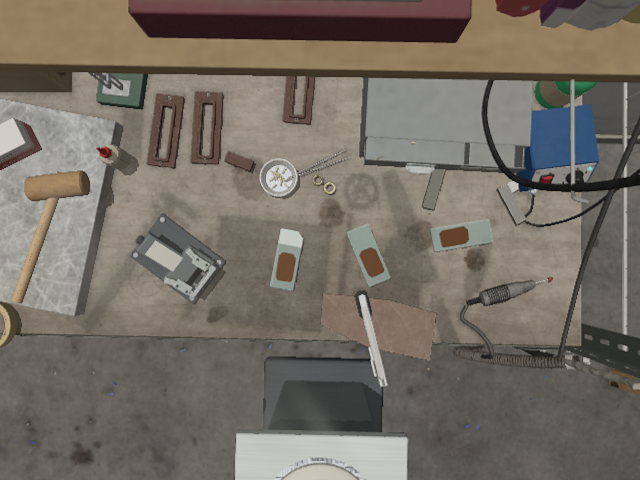

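View pics/side0.png

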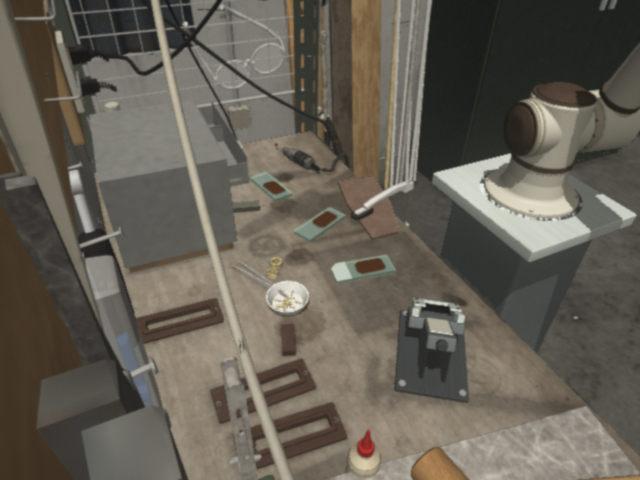

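The top view shows three plates: the frosted one at (287,259), with its frosted end up in the image, and plain ones at (370,255) and (462,235). The viewer is at (180,258), with its low end (the lips) at lower right near (205,278). The side view agrees. Next I'll measure.

```bash
python3 - <<'E'
from h import *
f=np.load("top0.npz"); im,d,K,Rm,t=[f[k] for k in("im","d","K","R","t")]
a=cv2.resize(im[200:310,120:240],None,fx=5,fy=5,interpolation=cv2.INTER_CUBIC)
b=cv2.resize(im[220:300,265:320],None,fx=5,fy=5,interpolation=cv2.INTER_CUBIC)
o=np.zeros((550,600+0,3),np.uint8); o=a.copy(); cv2.imwrite("pics/v1.png",o)
c=np.zeros((400,275,3),np.uint8); c[:]=b; cv2.imwrite("pics/p1.png",c)
# point cloud
v,u=np.mgrid[0:480,0:640]
P=np.stack([(u-K[0,2])/K[0,0]*d,(v-K[1,2])/K[1,1]*d,d],-1).reshape(-1,3)
W=((P-t)@Rm).reshape(480,640,3)
print("bench z",np.median(W[285:300,235:265,2]))
z=W[...,2]
m=(z[200:310,120:240])
print(m[::4,::4].round().astype(int).tolist().__str__().replace("],","],\n"))
# labelled plate mask
g=im.astype(int); hsv=cv2.cvtColor(im,cv2.COLOR_BGR2HSV)
print([hsv[y,x].tolist() for x,y in((290,238),(280,250),(287,268),(287,286),(260,260),(310,250))])
E
```

```text
bench z -0.11882049119983024
[[2, 1, -3, 3, -1, 0, 1, 1, -2, 5, -1, 2, 0, 0, -3, -1, -1, 0, -4, -1, -2, 1, 0, -3, 1, -4, -2, -2, -2, -1],
 [3, -1, 0, 2, 1, 3, 0, 0, 0, 2, -2, -1, -1, -4, 2, 1, -1, 0, 2, 2, -1, 1, 1, 3, 1, 0, -4, 2, 0, -2],
 [-2, 1, 1, -4, -1, 0, 1, -3, 1, 1, 0, -1, 2, -2, 0, 2, -3, 0, 0, -1, 2, 2, 2, -2, -4, -2, 3, -1, 3, -3],
 [0, 3, 1, -3, 3, -1, 0, 4, 2, 0, 3, 3, -1, -2, -3, 4, 1, 4, 0, 2, -2, 5, -1, -1, 0, 0, -4, -1, -2, -1],
 [-1, -2, 4, -1, -1, 1, 1, 3, 1, 2, 9, 9, 3, 0, -2, 1, -2, 2, -1, -1, -2, 1, 0, -1, 2, 4, -3, 0, 2, 2],
 [-2, -3, 3, 2, -1, 1031, -2, -2, -1, 10, 13, 12, 8, 1, -1, 2, 1, 0, 1, 1, 3, 2, -1, -3, 1, -2, -3, 0, -1, 1],
 [0, -1, 2, 1, 3, -1, 1, -1, 2, 9, 8, 6, 8, 9, 7, 0, 3, -4, 1, -2, 1, -1, -1, -2, -1, -1, 2, 1, 2, -2],
 [-2, 0, -4, 0, 1, -1, 0, 1, 7, 6, 9, 10, 9, 7, 8, 7, 2, 4, -2, -1, 2, -2, 1, 0, 0, 1, -1, -4, 2, 1],
 [1, 3, -4, -2, 0, -3, 1, 81, 6, 8, 11, 5, 6, 8, 5, 12, 8, -2, 0, 0, 1, -2, 0, 2, -1, 2, 2, 4, 0, 1],
 [-2, 2, 0, -2, 3, 92, 81, 93, 87, 72, 42, 10, 13, 7, 11, 9, 8, 6, 10, -1, 2, 3, 2, 1, 2, -4, 1, 0, 3, 1],
 [-1, 0, 0, -1, 93,
[... 1347 characters left out ...]
2, 0, 2, -1, 4, -3, 2, -1, 1, 45, 57, 58, 52, 31, 43, 39, 10, -2, 0, 4, -1, 0, -1, -1, 0],
 [-1, 3, 1, 0, -1, 2, 1, 1, 1, 1, 1, 1, 1, -1, 1, 6, 54, 49, 40, 40, 8, 3, -2, 5, 1, -1, -1, 1, 1, 3],
 [2, 0, 3, 0, 2, 0, 0, -5, 4, 0, -1, 0, -2, 2, -1, 3, 10, 11, 42, 10, 1, 1, -2, 4, 0, 1, 1, -2, -3, 3],
 [-2, 1, 1, -2, -1, 2, -2, 1, 2, 0, 0, 0, 4, -1, 4, 2, 1, 8, 8, 5, -1, 4, 1, -1, 4, 0, -2, -5, -1, 2],
 [1, 0, 1, 0, -1, -1, 1, 0, 1, 1, 2, 0, -1, 1, -1, -2, 1, 4, -1, 0, -2, -1, -1, -2, 0, -2, 3, 2, -1, 2],
 [1, 0, 4, 3, -2, -1, -2, 0, 2, -1, 0, 2, -4, 2, 2, 2, -2, 0, -1, 0, -1, 2, 1, 0, 1, 1, -3, 1, 2, -1]]
[[56, 10, 202], [69, 21, 156], [12, 132, 108], [70, 20, 152], [16, 38, 114], [18, 37, 117]]
```

View pics/v1.png

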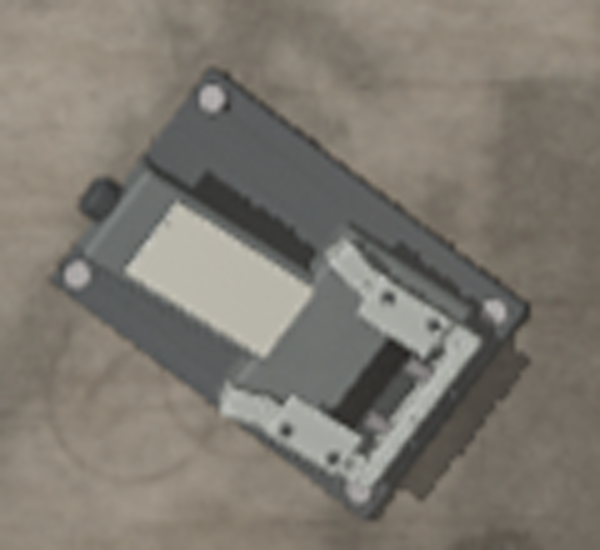

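View pics/p1.png

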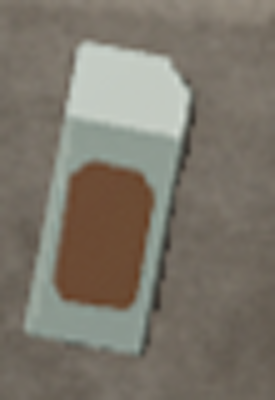

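```bash
python3 - <<'E'
from h import *
f=np.load("top0.npz"); im,d,K,Rm,t=[f[k] for k in("im","d","K","R","t")]
v,u=np.mgrid[0:480,0:640]
P=np.stack([(u-K[0,2])/K[0,0]*d,(v-K[1,2])/K[1,1]*d,d],-1).reshape(-1,3)
W=((P-t)@Rm).reshape(480,640,3); z=cv2.medianBlur(W[...,2].astype(np.float32),3)
m=np.zeros_like(z,bool); m[205:305,125:235]=True
q=W[m&(z>4.5)&(z<14)][:,:2].astype(np.float32)
n=((m&(z>4.5)).astype(np.uint8)); k,l,st,_=cv2.connectedComponentsWithStats(n); print(st[1:,4])
c,s,a=cv2.minAreaRect(q); print("foot rect",c,s,a,"box",cv2.boxPoints((c,s,a)).round(1).tolist())
# bed plane: bed points by crop poly (pane + grey middle)
poly=(np.array([[180,205],[310,290],[395,345],[335,410],[265,355],[130,270]])/5+[120,200]).round().astype(np.int32)
pm=np.zeros(z.shape,np.uint8); cv2.fillPoly(pm,[poly],1); pm=cv2.erode(pm,np.ones((3,3)))>0
B=W[pm]; B=B[np.abs(B[:,2]-60)<40]
for _ in range(4):
    A=np.c_[B[:,:2],np.ones(len(B))]; x=np.linalg.lstsq(A,B[:,2],rcond=None)[0]; r=B[:,2]-A@x; B=B[abs(r)<3*r.std()]
print("plane",x,"slope",np.degrees(np.arctan(np.hypot(*x[:2]))),"yaw",np.arctan2(x[1],x[0]),r.std(),len(B))
yaw=np.arctan2(x[1],x[0])
# lamp pane long axis yaw, centerline
hsv=cv2.cvtColor(im,cv2.COLOR_BGR2HSV)
pane=(m&(hsv[...,2]>165)&(hsv[...,0]<35)&(u<183)&(u>140)&(v>235)&(v<275)).astype(np.uint8)
pw=W[pane>0][:,:2].astype(np.float32); print("pane",cv2.minAreaRect(pw),len(pw))
# plates
for lo,hi in((265,320),(340,400),(425,500)):
    g=((hsv[...,0]>40)&(hsv[...,0]<110)&(hsv[...,2]>125)|((hsv[...,1]>90)))&(u>lo)&(u<hi)&(v>215)&(v<295)
    k,l,st,_=cv2.connectedComponentsWithStats(cv2.morphologyEx(g.astype(np.uint8),cv2.MORPH_OPEN,np.ones((3,3)))); i=1+st[1:,4].argmax()
    ct=cv2.findContours((l==i).astype(np.uint8),0,2)[0][0].reshape(-1,2)
    w=np.array([onz(K,Rm,t,a,b,8)[:2] for a,b in ct],np.float32)
    R_=cv2.minAreaRect(w); print("plate",R_,cv2.boxPoints(R_).round().tolist(), "zmed",np.median(W[l==i][:,2]))
E
```

```text
[4361]
foot rect (449.25457763671875, 187.17135620117188) (354.7784729003906, 144.3675537109375) 76.08528900146484 box [[336.5, 32.29999923706055], [476.70001220703125, -2.4000000953674316], [562.0, 342.0], [421.79998779296875, 376.70001220703125]]
plane [   0.35867006    0.46085657 -228.1438727 ] slope 30.28408651977207 yaw 0.9094476024805173 1.9244400944235798 683
pane ((465.09783935546875, 154.328857421875), (310.56878662109375, 47.97102737426758), 85.44004821777344) 544
plate ((473.60797119140625, 71.87411499023438), (44.785823822021484, 110.44254302978516), 80.3230209350586) [[415.0, 59.0], [524.0, 41.0], [532.0, 85.0], [423.0, 103.0]] zmed 8.255387366119177
plate ((485.0173034667969, -79.19470977783203), (109.701171875, 44.156829833984375), 23.548189163208008) [[426.0, -81.0], [444.0, -121.0], [544.0, -78.0], [526.0, -37.0]] zmed 8.143562936238892
plate ((525.1027221679688, -251.11155700683594), (43.879417419433594, 109.54031372070312), 10.662352561950684) [[493.0, -201.0], [514.0, -309.0], [557.0, -301.0], [537.0, -193.0]] zmed 8.127053656775795
```

```bash
python3 - <<'E'
from h import *
f=np.load("top0.npz"); im,d,K,Rm,t=[f[k] for k in("im","d","K","R","t")]
d=cv2.medianBlur(d,3)
v,u=np.mgrid[0:480,0:640]
P=np.stack([(u-K[0,2])/K[0,0]*d,(v-K[1,2])/K[1,1]*d,d],-1).reshape(-1,3)
W=((P-t)@Rm).reshape(480,640,3); z=W[...,2]
m=np.zeros_like(z,bool); m[205:305,125:235]=True
n=cv2.morphologyEx((m&(z>4)&(z<14)).astype(np.uint8),cv2.MORPH_OPEN,np.ones((3,3)))
def rect(q): 
    c,s,a=cv2.minAreaRect(q.astype(np.float32)); return np.round(c,1),np.round(s,1),round(a,2)
print("foot",rect(W[n>0][:,:2]))
hsv=cv2.cvtColor(im,cv2.COLOR_BGR2HSV)
pane=(m&(hsv[...,2]>165)&(hsv[...,0]<35)&(u<183)&(u>140)&(v>235)&(v<275)).astype(np.uint8)
pane=cv2.morphologyEx(pane,cv2.MORPH_OPEN,np.ones((3,3)))
B=W[pane>0]; print("pane",rect(B[:,:2]))
# edges of screws
for c in((212,98),(77,274),(496,311),(360,490)):
    print("screw",onz(K,Rm,t,120+(c[0]+.5)/5-.5,200+(c[1]+.5)/5-.5,10).round(1))
poly=(np.array([[180,205],[310,290],[395,345],[335,410],[265,355],[130,270]])/5+[120,200]).round().astype(np.int32)
pm=np.zeros(z.shape,np.uint8); cv2.fillPoly(pm,[poly],1); pm=cv2.erode(pm,np.ones((3,3)))>0
B=W[pm]; B=B[(B[:,2]>30)&(B[:,2]<100)]
x=np.linalg.lstsq(np.c_[B[:,:2],np.ones(len(B))],B[:,2],rcond=None)[0]; print("plane",x,np.arctan2(x[1],x[0]))
# side view: bed plane from side? project later
E
```

```text
foot (array([471.2, 276.1]), array([151.4, 101.5]), 54.64)
pane (array([475. , 281.6]), array([50.1, 29.5]), 54.44)
screw [542.8 305.3  10. ]
screw [476.3 353.5  10. ]
screw [465.9 197.3  10. ]
screw [398.6 245.9  10. ]
plane [   0.35714104    0.45244558 -225.00614913] 0.9025788537804665
```

```bash
cat >> h.py <<'E'
PL=np.array([473.6,71.9,0.]); PY=-0.169; BY=0.951
c,s=np.cos(BY),np.sin(BY); C,S=np.cos(np.pi/6),.5
BO=np.array([471.1-45*c,275.9-45*s,42.]); BX=np.array([c*C,s*C,S]); BYv=np.array([-s,c,0]); BZ=np.cross(BX,BYv)
def toolR(xa): # xa plate x; za plate normal
    pass
def delta(pos,Rt,p0=None,q0=None):
    st=arm.read_state(); p0=st["position"] if p0 is None else np.array(p0); R0=R.from_quat(st["ee_rot"]) if q0 is None else R.from_quat(q0)
    print("shift",R0.inv().apply(np.array(pos)-p0).round(1),"rot",(R0.inv()*R.from_matrix(Rt)).as_rotvec().round(3))
def down(y): return np.array([[np.cos(y),np.sin(y),0],[np.sin(y),-np.cos(y),0],[0,0,-1]])
RB=np.c_[BX,-BYv,-BZ]
E
python3 - <<'E'
from h import *
px=np.array([np.cos(PY),np.sin(PY),0])
delta(PL+12*px+[0,0,130],down(PY),[271.144,563.099,231.312])
print(BO,BX)
E
```

```text
shift [407.1 351.2 101.9] rot [ 0.002  0.    -0.28 ]
[444.96087775 239.27014485  42.        ] [0.50304764 0.70494189 0.5       ]
```

```bash
echo '[{"d":[37,32,0]},{"d":[74,64,0]},{"d":[111,96,0]},{"d":[148,128,0]},{"d":[185,160,0]},{"d":[222,192,0]},{"d":[259,224,20],"turn_vec":[0,0,-0.1]},{"d":[296,256,40],"turn_vec":[0,0,-0.2]},{"d":[333,288,60],"turn_vec":[0,0,-0.28]},{"d":[370,320,80],"turn_vec":[0,0,-0.28]}]' | python3 -m jog 62; echo '[{},{}]' | python3 -m jog
python3 - <<'E'
from h import *
px=np.array([np.cos(PY),np.sin(PY),0])
delta(PL+12*px+[0,0,110],down(PY)); print(arm.read_state()["joints"].round(2))
E
```

```text
clock: 1.15
position: [461.8, 122.1, 155.1]
ee_rot: [0.997, -0.083, 0.0, -0.0]
contact_force: [1.6, 1.2, 0.3]
gripper_width: 62.1
grasp_force: 0.0
clock: 1.35
position: [461.5, 122.7, 155.1]
ee_rot: [0.996, -0.086, -0.001, 0.0]
contact_force: [0.5, 0.7, 0.2]
gripper_width: 61.9
grasp_force: 0.0
shift [32.6 47.9 45.1] rot [ 0.001  0.001 -0.003]
[ 0.6   0.21 -0.45  0.   -0.91  0.8 ]
```

```bash
echo '[{"d":[16,24,22]},{"d":[32.6,47.9,45]},{"d":[32.6,47.9,45]},{"d":[32.6,47.9,45]}]' | python3 -m jog
python3 - <<'E'
from h import *
im,d,K,Rm,t=cam("wrist"); cv2.imwrite("pics/w1.png",im); np.savez("w1.npz",im=im,d=d,K=K,R=Rm,t=t)
E
```

```text
clock: 1.75
position: [485.9, 72.1, 110.9]
ee_rot: [0.996, -0.084, 0.0, -0.0]
contact_force: [0.7, 1.9, 0.0]
gripper_width: 62.0
grasp_force: 0.0
```

View pics/w1.png

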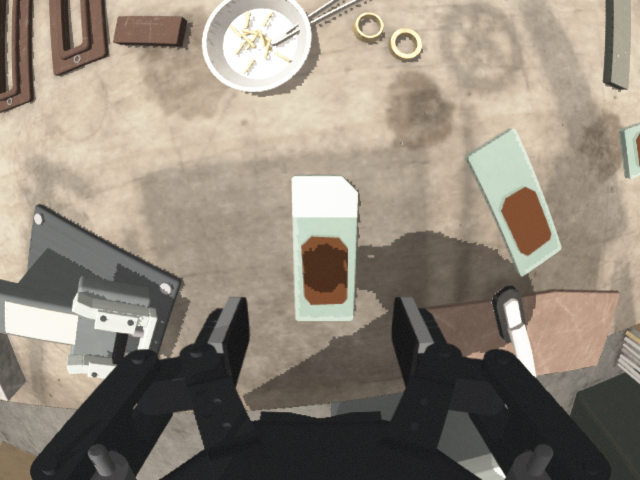

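The wrist view has the labelled plate upright, spanning (292,176) to (354,320) with the cut at (350,182). The fingers straddle it, centred at u≈320. I'll check this by casting rays.

```bash
python3 - <<'E'
from h import *
f=np.load("w1.npz"); im,K,Rm,t=[f[k] for k in("im","K","R","t")]
hsv=cv2.cvtColor(im,cv2.COLOR_BGR2HSV); v,u=np.mgrid[0:480,0:640]
g=((hsv[...,0]>40)&(hsv[...,0]<110)&(hsv[...,2]>125)|(hsv[...,2]>225)&(hsv[...,1]<30)|(hsv[...,1]>140))&(u>280)&(u<370)&(v>165)&(v<335)
k,l,st,_=cv2.connectedComponentsWithStats(cv2.morphologyEx(g.astype(np.uint8),cv2.MORPH_OPEN,np.ones((3,3)))); i=1+st[1:,4].argmax()
ct=cv2.findContours((l==i).astype(np.uint8),0,2)[0][0].reshape(-1,2)
w=np.array([onz(K,Rm,t,a,b,8,True)[:2] for a,b in ct],np.float32); q=cv2.minAreaRect(w); print(q)
px=np.array([np.cos(PY),np.sin(PY),0])
delta(np.r_[q[0],0]+12*px+[0,0,30],down(PY))
E
```

```text
((474.5923156738281, 71.17668151855469), (44.15961837768555, 110.28557586669922), 80.55351257324219)
shift [ 0.7  3.4 81.4] rot [-0.001 -0.002  0.002]
```

```bash
echo '[{"d":[0,1,40]},{"d":[0,1,80]},{"d":[0,1,100]},{"d":[0,1,100]},{"d":[0,1,100]}]' | python3 -m jog
python3 - <<'E'
from h import *
px=np.array([np.cos(PY),np.sin(PY),0])
delta(np.array([474.1,71.5,0])+12*px+[0,0,0],down(-.167))
E
```

```text
clock: 2.3
position: [486.4, 71.7, 11.8]
ee_rot: [0.997, -0.083, 0.001, -0.0]
contact_force: [-0.2, -0.6, 0.3]
gripper_width: 61.7
grasp_force: 0.0
shift [-0.1  2.3 11.8] rot [-0.001 -0.002  0.001]
```

```bash
echo '[{"d":[0,2,3]},{"d":[0,2,6]},{"d":[0,2,8]},{"d":[0,2,8]},{"d":[0,2,8]}]' | python3 -m jog 54;  echo '[{"d":[0,0,2]},{"d":[0,0,2]},{"d":[0,0,2]}]' | python3 -m jog
```

```text
clock: 2.8
position: [485.2, 68.3, 2.9]
ee_rot: [0.996, -0.084, 0.0, -0.0]
contact_force: [-0.4, -0.3, -0.0]
gripper_width: 53.8
grasp_force: 0.0
clock: 3.1
position: [485.0, 68.2, 0.5]
ee_rot: [0.996, -0.084, -0.0, 0.0]
contact_force: [0.4, -0.1, 0.5]
gripper_width: 53.8
grasp_force: 0.0
```

```bash
echo '[{"d":[0,-1,1.5]},{"d":[0,-1,1.5]}]' | python3 -m jog; echo '[{"d":[0,0,1]},{"d":[0,0,1]}]' | python3 -m jog; echo '[{"d":[0,0,1]},{"d":[0,0,1]}]' | python3 -m jog
```

```text
clock: 3.3
position: [485.2, 69.3, -1.0]
ee_rot: [0.996, -0.084, -0.0, 0.0]
contact_force: [0.3, -0.9, 0.3]
gripper_width: 54.1
grasp_force: 0.0
clock: 3.5
position: [485.1, 69.2, -2.0]
ee_rot: [0.996, -0.084, -0.0, 0.0]
contact_force: [-0.0, -0.1, -0.4]
gripper_width: 54.2
grasp_force: 0.0
clock: 3.7
position: [485.1, 69.2, -3.0]
ee_rot: [0.996, -0.084, -0.0, 0.0]
contact_force: [-0.7, -0.5, -0.2]
gripper_width: 53.7
grasp_force: 0.0
```

```bash
echo '[{"d":[0,0,-0.5]},{"d":[0,0,-0.5]},{"d":[0,0,-0.5]},{"d":[0,0,-0.5]},{"d":[0,0,-0.5]},{"d":[0,0,-0.5]}]' | python3 -m jog 0;  echo '[{"d":[0,0,-5]},{"d":[0,0,-30]},{"d":[0,0,-70]},{"d":[0,0,-110]},{"d":[0,0,-140]},{"d":[0,0,-140]}]' | python3 -m jog
python3 - <<'E'
from h import *
im,d,K,Rm,t=cam("wrist"); cv2.imwrite("pics/w2.png",im); np.savez("w2.npz",im=im,d=d,K=K,R=Rm,t=t)
print(arm.read_state()["joints"].round(2))
E
```

```text
clock: 4.3
position: [485.8, 69.5, -1.6]
ee_rot: [0.996, -0.084, 0.001, -0.0]
contact_force: [-0.6, 0.6, 5.9]
gripper_width: 41.9
grasp_force: 63.8
clock: 4.9
position: [487.8, 70.3, 142.2]
ee_rot: [0.996, -0.084, 0.005, -0.002]
contact_force: [0.6, 0.4, -1.1]
gripper_width: 42.2
grasp_force: 61.2
[ 0.47  0.25 -0.45 -0.   -0.87  0.93]
```

View pics/w2.png

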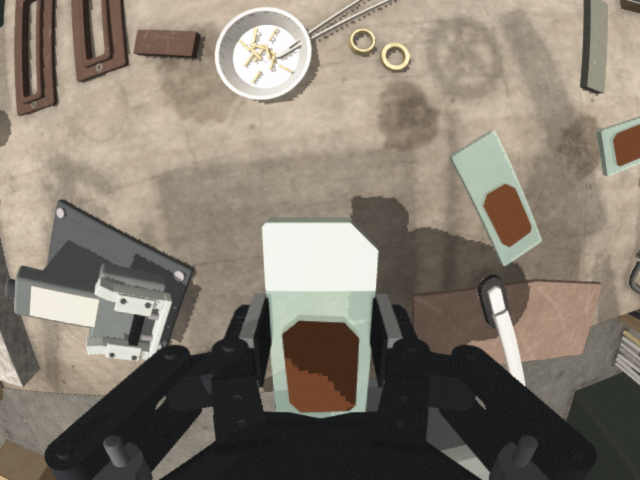

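The plate is held. Its front edge runs from (263,222) to (352,220), the cut is at (377,245), and it sits square between the pads at u≈265 and 377. Next I'll get its pose in the tool frame from depth.

```bash
cat > pose.py <<'E'
from h import *
def platetool(f,tcp,q,v0=150,v1=330):
    im,d,K,Rm,t=[f[k] for k in("im","d","K","R","t")]
    hsv=cv2.cvtColor(im,cv2.COLOR_BGR2HSV); v,u=np.mgrid[0:480,0:640]
    g=(((hsv[...,0]>40)&(hsv[...,0]<110)&(hsv[...,2]>125))|(hsv[...,2]>200)&(hsv[...,1]<30))&(u>255)&(u<385)&(v>v0)&(v<v1)
    g&=(d>60)&(d<260)
    k,l,st,_=cv2.connectedComponentsWithStats(cv2.morphologyEx(g.astype(np.uint8),cv2.MORPH_OPEN,np.ones((5,5)))); i=1+st[1:,4].argmax()
    m=cv2.erode((l==i).astype(np.uint8),np.ones((5,5)))>0
    P=[]
    for a,b in np.argwhere(m)[::7]:
        o,r=ray(K,Rm,t,b,a,True); rc=Rm@r; P.append(o+r/rc[2]*d[a,b])
    R0=R.from_quat(q); T=R0.inv().apply(np.array(P)-tcp)
    T=T[abs(T[:,2]-np.median(T[:,2]))<15]
    x=np.linalg.lstsq(np.c_[T[:,:2],np.ones(len(T))],T[:,2],rcond=None)[0]
    print("plane tool z = %.3f x + %.3f y + %.2f"%tuple(x),len(T))
    ct=cv2.findContours((l==i).astype(np.uint8),0,2)[0][0].reshape(-1,2)
    E=[]
    for a,b in ct:
        o,r=ray(K,Rm,t,a,b,True); o=R0.inv().apply(o-tcp); r=R0.inv().apply(r)
        n=np.array([x[0],x[1],-1]); E.append(o-r*(n@o+x[2])/(n@r))
    return x,np.array(E)
E
python3 - <<'E'
from pose import *
st=arm.read_state(); x,E=platetool(np.load("w2.npz"),st["position"],st["ee_rot"])
print("front x",np.percentile(E[:,0],[90,95,98]).round(1))
f=E[(E[:,0]>E[:,0].max()-4)&(E[:,1]<10)]; print("front line",np.polyfit(f[:,1],f[:,0],1).round(3))
s=E[(E[:,0]>20)&(E[:,0]<38)]; print("sides y", np.median(s[s[:,1]<0][:,1]),np.median(s[s[:,1]>0][:,1]))
for sg in(-1,1):
    q=s[s[:,1]*sg>0]; print(np.polyfit(q[:,0],q[:,1],1).round(3))
E
```

```text
plane tool z = -0.014 x + 0.005 y + -11.74 1329
front x [45.9 46.3 46.3]
front line [2.4000e-02 4.5507e+01]
sides y -22.381704546241483 20.79200036560398
[  0.083 -24.699]
[-2.1000e-02  2.1496e+01]
```

```bash
cat >> h.py <<'E'
XO,ZO=11.5,-1.6
def goal(xc,zu): return BO+(xc+XO)*BX+(zu+ZO)*BZ
def where():
    st=arm.read_state(); p=R.from_matrix(np.c_[BX,BYv,BZ]).inv().apply(st["position"]-BO)
    print("plate centre bed x %.1f y %.1f underside z %.1f"%(p[0]-XO,p[1],p[2]-ZO),"rot err",(R.from_quat(st["ee_rot"]).inv()*R.from_matrix(RB)).as_rotvec().round(3),"F bed",R.from_matrix(np.c_[BX,BYv,BZ]).inv().apply(st["contact_force"]).round(1))
E
python3 - <<'E'
from h import *
g=goal(100,50); print(g); delta(g,RB); delta([487,170,200],RB)
E
```

```text
[486.99365078 298.1724436  139.66562954]
shift [ -37.5 -225.3    0.6] rot [ 0.292  0.462 -1.093]
shift [-15.7 -99.1 -60.1] rot [ 0.292  0.462 -1.093]
```

```bash
echo '[{"d":[-4,-24,-25],"turn_vec":[0.032,0.051,-0.121]},{"d":[-8,-48,-50],"turn_vec":[0.065,0.103,-0.243]},{"d":[-12,-72,-70],"turn_vec":[0.097,0.154,-0.364]},{"d":[-16,-96,-70],"turn_vec":[0.130,0.205,-0.486]},{"d":[-20,-120,-70],"turn_vec":[0.162,0.257,-0.607]},{"d":[-24,-144,-70],"turn_vec":[0.195,0.308,-0.729]},{"d":[-28,-168,-70],"turn_vec":[0.227,0.359,-0.850]},{"d":[-32,-192,-70],"turn_vec":[0.260,0.411,-0.972]},{"d":[-37.5,-225,-70],"turn_vec":[0.292,0.462,-1.093]},{"d":[-37.5,-225,-70],"turn_vec":[0.292,0.462,-1.093]}]' | python3 -m jog; echo '[{},{},{}]' | python3 -m jog
python3 - <<'E'
from h import *
where(); delta(goal(100,30),RB); print(arm.read_state()["joints"].round(2))
E
```

```text
clock: 5.95
position: [485.1, 298.3, 205.2]
ee_rot: [0.859, 0.443, 0.226, -0.118]
contact_force: [0.1, -0.1, -1.6]
gripper_width: 42.2
grasp_force: 61.3
clock: 6.25
position: [485.8, 296.5, 207.1]
ee_rot: [0.86, 0.442, 0.227, -0.118]
contact_force: [0.0, 0.5, -0.7]
gripper_width: 42.3
grasp_force: 61.3
plate centre bed x 132.0 y -0.0 underside z 109.4 rot err [-0.001  0.006 -0.002] F bed [ 0.   0.3 -0.8]
shift [-31.5   0.2  79.6] rot [-0.001  0.006 -0.002]
[ 0.78  0.13 -0.45 -0.18 -0.49  1.88]
```

Tracking is good. I'll lower to a clearance of 25 mm and look from the wrist.

```bash
echo '[{"d":[-15,0,30],"turn_vec":[0,0.006,0]},{"d":[-31.5,0,60],"turn_vec":[0,0.006,0]},{"d":[-31.5,0,84],"turn_vec":[0,0.006,0]},{"d":[-31.5,0,84],"turn_vec":[0,0.006,0]},{"d":[-31.5,0,84],"turn_vec":[0,0.006,0]},{"d":[-31.5,0,84],"turn_vec":[0,0.006,0]}]' | python3 -m jog
python3 - <<'E'
from h import *
where()
im,d,K,Rm,t=cam("top"); a=cv2.resize(im[195:305,115:245],None,fx=4,fy=4,interpolation=cv2.INTER_CUBIC)
np.savez("t3.npz",im=im,d=d,K=K,R=Rm,t=t)
im,d,K,Rm,t=cam("side"); np.savez("s3.npz",im=im,d=d,K=K,R=Rm,t=t)
b=cv2.resize(im[250:410,370:500],None,fx=2.75,fy=2.75,interpolation=cv2.INTER_CUBIC)[:440]
o=np.hstack([a,b[:, :280]]); print(o.shape); cv2.imwrite("pics/c3.png",o)
E
```

```text
clock: 6.85
position: [494.7, 309.2, 120.7]
ee_rot: [0.858, 0.442, 0.231, -0.12]
contact_force: [0.1, -0.0, -0.2]
gripper_width: 42.1
grasp_force: 61.3
plate centre bed x 102.2 y 0.1 underside z 26.8 rot err [-0.001 -0.004 -0.001] F bed [-0.  -0.1 -0.2]
(440, 800, 3)
```

View pics/c3.png

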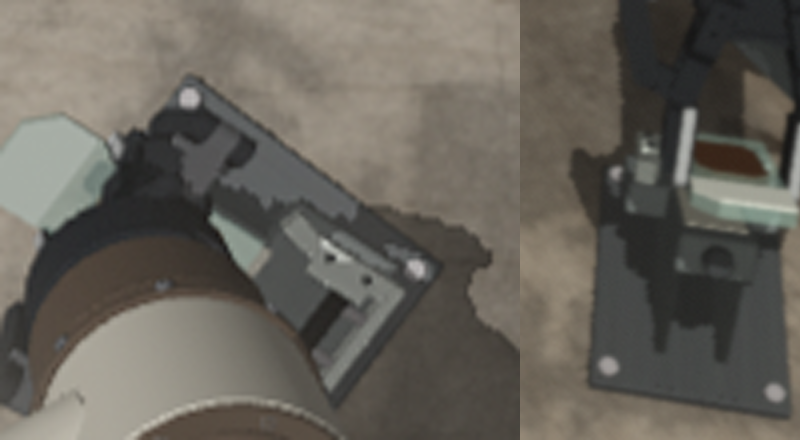

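The top crop shows the plate above the bed in line with the rails, its lower edge near (255,255). The side crop shows it centred over the lamp box. I'll lower it carefully.

```bash
echo '[{"d":[-8,0,10]},{"d":[-16,0,20]},{"d":[-16,0,20]},{"d":[-16,0,20]},{"d":[-16,0,20]}]' | python3 -m jog; python3 -c "from h import *;where()"; echo '[{"d":[0,0,1]},{"d":[0,0,2]},{"d":[0,0,2]}]' | python3 -m jog;python3 -c "from h import *;where()"; echo '[{"d":[0,0,1]},{"d":[0,0,1.5]},{"d":[0,0,1.5]}]' | python3 -m jog;python3 -c "from h import *;where()"
```

```text
clock: 7.45
position: [492.5, 306.4, 95.0]
ee_rot: [0.858, 0.442, 0.231, -0.12]
contact_force: [0.4, 0.3, 0.1]
gripper_width: 42.2
grasp_force: 61.3
plate centre bed x 86.2 y 0.4 underside z 6.4 rot err [-0.001 -0.003 -0.   ] F bed [ 0.4 -0.1 -0.1]
clock: 7.75
position: [492.6, 307.0, 92.1]
ee_rot: [0.859, 0.442, 0.23, -0.12]
contact_force: [-0.8, 0.3, -1.1]
gripper_width: 42.2
grasp_force: 61.3
plate centre bed x 85.2 y 0.5 underside z 3.6 rot err [-0.002 -0.002 -0.001] F bed [-0.8  0.9 -0.8]
clock: 8.05
position: [493.0, 307.5, 90.6]
ee_rot: [0.859, 0.442, 0.23, -0.12]
contact_force: [0.5, -0.7, -1.4]
gripper_width: 42.0
grasp_force: 61.3
plate centre bed x 85.0 y 0.5 underside z 2.0 rot err [-0.002 -0.001 -0.001] F bed [-0.9 -0.8 -1.1]
```

```bash
for i in 1 2; do echo '[{"d":[0,0,1]},{"d":[0,0,1]},{"d":[0,0,1]}]' | python3 -m jog | tail -3|head -1;python3 -c "from h import *;where()"; done
```

```text
contact_force: [0.0, 0.4, -1.0]
plate centre bed x 85.1 y 0.5 underside z 1.0 rot err [-0.002 -0.001 -0.001] F bed [-0.3  0.2 -1.1]
contact_force: [-3.1, -3.2, 5.0]
plate centre bed x 85.1 y 0.5 underside z 0.6 rot err [-0.002 -0.002 -0.001] F bed [-1.3  0.7  6.5]
```

```bash
echo '[{"d":[0,0.4,-1.2]},{"d":[-4,0.4,-1.2]},{"d":[-8,0.4,-1.2]},{"d":[-12,0.4,-1.2]},{"d":[-12,0.4,-1.2]}]' | python3 -m jog | grep force;python3 -c "from h import *;where()"; echo '[{"d":[-4,0,0]},{"d":[-8,0,0]},{"d":[-12,0,0]},{"d":[-12,0,0]}]' | python3 -m jog | grep force;python3 -c "from h import *;where()"
```

```text
contact_force: [-0.1, -0.7, -0.6]
grasp_force: 61.3
plate centre bed x 72.0 y 0.2 underside z 1.1 rot err [-0.002  0.    -0.002] F bed [-0.8 -0.3 -0.3]
contact_force: [0.8, 0.3, -0.2]
grasp_force: 61.3
plate centre bed x 60.3 y 0.2 underside z 1.2 rot err [-0.002 -0.001 -0.002] F bed [ 0.5 -0.5 -0.5]
```

```bash
for i in 1 2 3; do echo '[{"d":[-2,0,0]},{"d":[-4,0,0]},{"d":[-4,0,0]}]' | python3 -m jog | grep contact;python3 -c "from h import *;where()"; done
```

```text
contact_force: [-0.4, -0.4, -1.5]
plate centre bed x 56.8 y 0.2 underside z 1.3 rot err [-0.002 -0.001 -0.001] F bed [-1.2  0.1 -1.1]
contact_force: [-0.0, 1.6, 0.2]
plate centre bed x 53.9 y 0.0 underside z 1.3 rot err [-0.001 -0.003 -0.001] F bed [ 1.3  1.  -0.5]
contact_force: [0.6, 3.1, 0.4]
plate centre bed x 49.9 y -0.0 underside z 1.3 rot err [-0.001 -0.003 -0.001] F bed [ 2.7  1.3 -1.1]
```

```bash
echo '[{"d":[-1.5,0,0]},{"d":[-3,0,0]},{"d":[-3,0,0]}]' | python3 -m jog | grep contact;python3 -c "from h import *;where()";for i in 1 2; do echo '[{"d":[-1,0,0]},{"d":[-1,0,0]},{"d":[-1,0,0]}]' | python3 -m jog | grep contact;python3 -c "from h import *;where()"; done
```

```text
contact_force: [0.8, 3.8, 1.5]
plate centre bed x 46.8 y -0.0 underside z 1.3 rot err [-0.001 -0.003 -0.001] F bed [ 3.8  1.6 -0.5]
contact_force: [1.5, 4.1, 1.5]
plate centre bed x 45.6 y -0.0 underside z 1.3 rot err [-0.001 -0.002 -0.001] F bed [ 4.4  1.2 -0.8]
contact_force: [2.0, 5.1, 1.6]
plate centre bed x 45.1 y -0.0 underside z 1.3 rot err [-0.001 -0.003 -0.001] F bed [ 5.4  1.4 -1.2]
```

```bash
for i in 1 2; do echo '[{"d":[-0.7,0,0]},{"d":[-0.7,0,0]},{"d":[-0.7,0,0]}]' | python3 -m jog | grep force;python3 -c "from h import *;where()"; done
python3 - <<'E'
from h import *
im,d,K,Rm,t=cam("wrist"); cv2.imwrite("pics/w4.png",im); np.savez("w4.npz",im=im,d=d,K=K,R=Rm,t=t)
E
```

```text
contact_force: [2.6, 5.6, 3.4]
grasp_force: 61.3
plate centre bed x 45.1 y -0.0 underside z 1.3 rot err [-0.001 -0.004 -0.001] F bed [ 7.   1.1 -0. ]
contact_force: [1.2, 7.7, 3.7]
grasp_force: 61.3
plate centre bed x 45.0 y -0.1 underside z 1.4 rot err [-0.001 -0.005 -0.   ] F bed [ 7.8  3.5 -0.3]
```

View pics/w4.png

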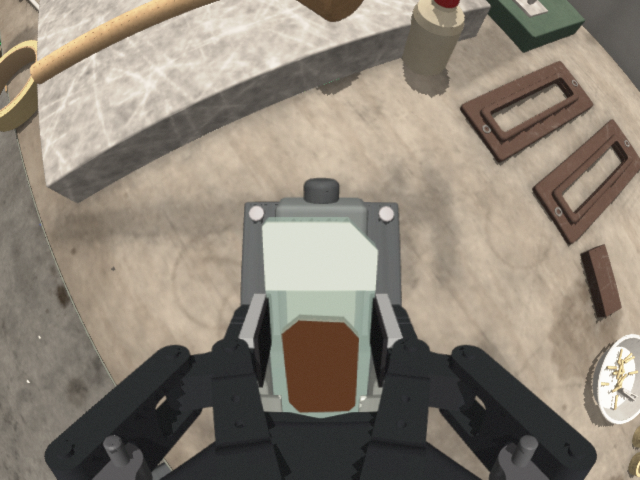

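The wrist view shows the plate unmoved in the grip (front edge still at v≈221) and square on the lamp box. The position has stalled at bed x = 45.0 and the push is 7.8 N, above the 5.4 N spring force when home, so the foot is home. I'm handing in.

```bash
python3 -c "
from h import *
print(arm.job_done()); where(); print(arm.read_state()['clock'])"
```

```text
the job is handed in; nothing more can be done
None
the job is handed in; nothing more can be done
```

The labelled plate is under the lips, label up and frosted end at the top, pressing the spring foot home with about 8 N while still gripped by its edges; the plain plates were not touched, and the job is handed in (verdict not shown).

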